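# Step the sample carousel back one notch

### The arm

A 7-joint arm with a two-finger parallel gripper is mounted at the origin on the work surface. World frame = base frame: x ahead of the robot, y to its left, z up, the work surface at z = 0. Lengths are in m, angles in rad, forces in N, time in s.
With the tool pointing down it reaches from about 0.35 to 0.9 m from the base axis. Payload 8.1 kg.
Tool frame: the origin (TCP) lies midway between the tips of the shut fingers; the grasp point (between the pads) lies 19 mm behind it; z points along the fingers, y is the direction in which the jaws open and shut (so a half turn about z gives the same grasp; the last joint's range is limited). The gripper opens to 92 mm and grips with 3 to 60 N. Pads are 19 mm wide; open, the fingers measure 130 mm over their backs; the gripper's body (75 mm by 190 mm) begins 47 mm behind the grasp point.
Start: joints at [-1.421, 0.434, 0.025, 1.573, -0.012, 1.134, -0.075], TCP at [0.156, 0.605, 0.227] pointing down, gripper open.
Joint ranges: [-2.62, 2.62], [-0.44, 2.09], [-1.27, 1.32], [0.08, 2.57], [-1.32, 4.46], [0.12, 2], [-2.74, 2.74]. Speed limits (rad/s): [2.22, 2.22, 3.01, 3.01, 3.14, 3.14, 3.14].

### API

Orientations are given as a 3x3 rotation matrix whose columns are the frame's x, y, z axes.
In Python, from rig import bot, cams gives the robot as it stands. The module is installed in compiled form; this text tells all that it offers.
- The arm moves only by the tool step_arm, never from a script. Its argument "motion" is one flat list of numbers, 7 for each row, row after row: the closure, from -1 (fully open) to 1 (shut), then the shift along the tool's x, y, z in mm, then the turn, a rotation vector about the tool's x, y, z in rad. A call has 1 to 12 rows; each row shifts and turns the commanded pose from where the row before left it, along the tool's axes as they then stand; what a row does not reach is not made up. A row lasts 1/12 s, in which the tool goes at most 41.7 mm and 7.16 degrees, less where a joint would pass 70% of its speed; a pose out of reach is approached as far as the arm can. A call is refused whole if a number of a shift passes 41.7 or a number of a turn 0.125, either way. A call with a gripper value outside its range is refused whole. The fingers move at their own pace and stop on an object; "grip_force" is the grip in N (left out, the last holds). Time passes only in rows, so rows that do not move let the fingers close. It gives the time, the measured TCP pose, the force and the opening at its end, in the units of the state.
- bot.get_state(): the state, without advancing time (a new reading comes with each control period).
- cams.camera(name): name is "scene" or "side" or "wrist"; returns a dict with "image" (420x560x3 uint8, red, green, blue), "fx", "fy", "cx", "cy" (pixels), "R" (3x3) and "t" (3): a world point X has camera coordinates R X + t. Camera axes: x right, y down, z forward; pixel columns grow to the right and rows downward; lengths in m; the calibration is good to about 2 mm. A picture is of the moment at which its call begins. There is no depth.
- bot.job_done(): hands the job in, once; it reports no verdict.
The state is a dict: "time_s": time; "q": joint angles; "qd": joint speeds; "joint_efforts": joint torques, N m; "eef_pos": TCP position; "orientation": TCP orientation; "ft_force": force on the tool from outside, world axes, zero at the start; "ft_torque": the same for the moment, N m; "finger_gap": finger opening in m.
Only numpy, scipy, OpenCV 4.12 (cv2) and the standard library are available. Lean on these libraries where they do the work, as an engineer would, in place of code of your own. Each camera call takes 0.05 s, during which the arm holds its last target.

### The job

The sample carousel has been stepped one notch too far. With a fingertip, tip the red thumb bar of the orange ratchet pawl over until the pawl is lifted out of the wheel's teeth and stays up, then push one of the yellow-capped finger posts to turn the blue wheel backward (counter-clockwise seen from above) by exactly one notch, and tip the pawl back so that it drops fully into that notch. Only touch and push: pick nothing up, and leave the loose vials, bottle, jar and beaker where they stand.

Things in the scene. Friction and masses are not known exactly. Their poses are not given: they have to be found in the camera images.
- carousel: fixed white base of the bench carousel, a plate 260 (its x) by 275 (its y) by 30 mm high; origin under the wheel's axis at table level, z up. In its frame the pawl works over the +y edge of the wheel (y = 85 mm): its pivot is a level axle along y at x = -65, y = 85, z = 78 mm, carried by a grey bracket 20 by 18 mm at x = -65, y = 109 to 127 mm, top at z = 92 mm; the pawl's nose drops into the teeth at x = 0, y = 85 mm
- wheel_axis (a point): centre of the blue wheel on its upper face, 45 mm above the table. The wheel is a level disc of 200 mm diameter turning about the vertical; on its upper face it has 12 steel saw teeth 14 mm high (one per 30 degrees, radius 73 to 97 mm), three finger posts at radius 60 mm, and six fixed white-capped amber vials (16 mm diameter, 38 mm high), two midway between each pair of posts, at radius 60 and 38 mm; centre hub 40 mm wide, 20 mm high
- wheel (a joint): turn of the wheel in rad, about 0 at the start (within 0.06), growing counter-clockwise seen from above, which is backward; one notch is 0.524 rad. With the pawl down the wheel has about 0.1 rad of play either way about each notch centre (0, 0.524, ...) and is blocked backward; with the pawl up it turns freely with light friction (about 1 N at a post) and stays where it is left
- pawl (a joint): swing of the pawl in rad: 0 = nose fully down between two teeth, 1.05 = fully lifted against its stop. It is an over-centre pawl: tipped past about 0.6 it falls on to 1.05 and stays up, short of that it falls back to 0; tipping takes under 1 N at the bar
- thumb_bar (a point): centre of the pawl's red thumb bar, a level round bar 14 mm thick and 42 mm long along the carousel's y, at the top of the pawl's upright orange lever 50 mm from the pivot. Pawl down: it is at x = -48, z = 125 mm in the carousel's frame; pawl up: at x = -97, z = 116 mm. Push it toward the carousel's -x to lift the pawl, toward +x to drop it
- post_a (a point): centre of the top of finger post a, an upright 12 mm steel post with a 14 mm yellow cap, from z = 45 to 100 mm, fixed on the wheel at radius 60 mm; at the start on the carousel's -y side, opposite the pawl
- post_b (a point): the same for finger post b, 120 degrees counter-clockwise of post a
- post_c (a point): the same for finger post c, 120 degrees clockwise of post a
- vial_red: loose amber vial with red cap, 22 mm diameter, 46 mm high, standing on the base plate's +x +y corner; origin at the centre of its underside; leave alone
- vial_green: loose amber vial with green cap, 22 mm diameter, 46 mm high, standing on the base plate's -x -y corner; origin at the centre of its underside; leave alone
- amber_bottle: loose amber bottle with blue cap, 64 mm diameter, 130 mm high, origin under its centre; leave alone
- white_jar: loose white jar with green lid, 68 mm diameter, 90 mm high, origin under its centre; leave alone
- beaker: loose glass beaker, 70 mm diameter, 90 mm high, origin under its centre; leave alone

How it is judged:
By the outcome, as a careful person would: the job done as asked, in the order asked, and still so for the second after the job is handed in, with the robot touching nothing.
It also fails if it takes over 53 s, if anything falls off the work surface, if the arm or the gripper's body presses on something with over 40 N, if the wrist force passes 120 N, or if a joint passes its speed limit or range.

## Working session

There is one attempt and no reset: what is moved stays moved. The work goes in short steps, Python scripts to look and compute and a tool call to move; the robot and the scene stay as the last step left them, time stands still between calls to the robot, and variables do not carry over. Pictures are saved under pics/ and viewed, and the job is handed in when it is done.

Besides the shell and the picture viewer there is one more tool, called by a JSON object that holds its "op" and its "data", one argument or row to a line. step_arm: Moves the arm, as the interface text tells. Its arguments: {"type":"object","properties":{"motion":{"type":"array","items":{"type":"number"}},"grip_force":{"type":"number"}},"required":["motion"]}

```bash
mkdir -p pics; python3 - <<'E'
from rig import bot,cams
import cv2,pickle
s=bot.get_state();print(s)
for n in ("scene","side","wrist"):
    c=cams.camera(n);cv2.imwrite(f"pics/{n}0.png",c["image"][:,:,::-1]);pickle.dump(c,open(f"{n}0.pkl","wb"))
    print(n,c["fx"],c["cx"],c["cy"],c["R"],c["t"])
E
```

```text
{'time_s': 0.0, 'q': array([-1.42062517,  0.43524109,  0.02494583,  1.57410899, -0.01160039,
        1.13396839, -0.07510311]), 'qd': array([ 0.00109056, -0.00038289,  0.00049277,  0.00250448,  0.00028089,
        0.00288943,  0.00150797]), 'joint_efforts': array([ 7.88345769e-04, -6.67857170e+01,  9.85405035e-01, -3.14460397e+01,
       -6.05108030e-02,  4.34252957e-02,  1.83995967e-04]), 'eef_pos': array([0.1562175 , 0.60463506, 0.2259288 ]), 'orientation': array([[-9.68210974e-01,  2.50134841e-01, -2.65985151e-04],
       [ 2.50134948e-01,  9.68209729e-01, -1.55844968e-03],
       [-1.32293152e-04, -1.57544026e-03, -9.99998750e-01]]), 'ft_force': array([-0.36536445, -1.06074891, -0.66032806]), 'ft_torque': array([-0.00053613,  0.03293955,  0.06344517]), 'finger_gap': 0.09169791864901942}
scene 419.1205372881501 280.24686227485483 210.33831603296503 [[ 0.57755523  0.81634772 -0.0025218 ]
 [ 0.66678484 -0.4735192  -0.57548028]
 [-0.47098614  0.33069014 -0.81781177]] [-0.31854027 -0.31612295  1.40012368]
side 410.85209537366615 281.99873203699053 205.77586556637 [[ 0.83860714 -0.54462818  0.01087245]
 [-0.29120482 -0.46508029 -0.83600244]
 [ 0.46036705  0.69791151 -0.548618  ]] [-0.46549938  0.25973391  0.99180839]
wrist 289.4388827329897 281.59062083950636 210.15883487231625 [[ 2.50336377e-01  9.68158849e-01 -3.76595421e-04]
 [ 9.33324232e-01 -2.41225767e-01  2.65924816e-01]
 [ 2.57366620e-01 -6.69221407e-02 -9.63993698e-01]] [-0.62547561 -0.03406756  0.38792842]
```

View pics/scene0.png

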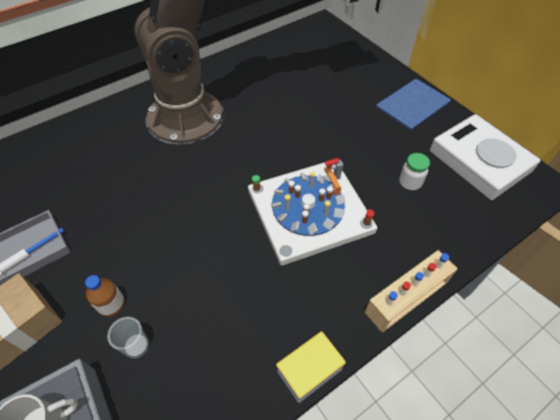

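View pics/side0.png

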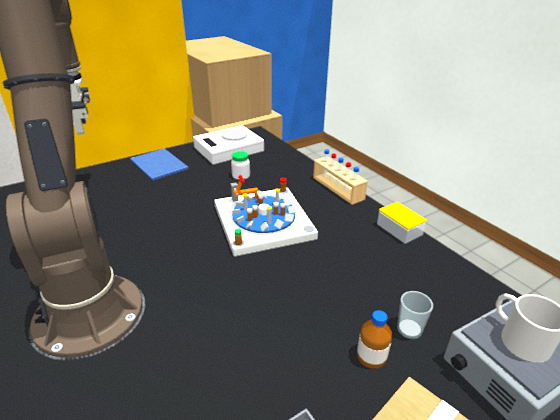

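View pics/wrist0.png

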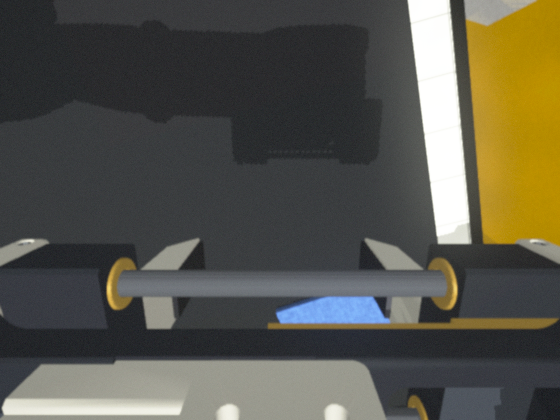

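```bash
cat > h.py <<'E'
import numpy as np,cv2,pickle
def proj(c,P):
    P=np.atleast_2d(P);q=P@np.array(c["R"]).T+c["t"];return np.c_[c["fx"]*q[:,0]/q[:,2]+c["cx"],c["fy"]*q[:,1]/q[:,2]+c["cy"]]
def ray(c,u,v,z):
    R=np.array(c["R"]);o=-R.T@c["t"];d=R.T@np.array([(u-c["cx"])/c["fx"],(v-c["cy"])/c["fy"],1]);return o+d*(z-o[2])/d[2]
def crop(c,x0,y0,x1,y1,k,f):
    im=c["image"][y0:y1,x0:x1,::-1];cv2.imwrite(f,cv2.resize(im,None,fx=k,fy=k,interpolation=cv2.INTER_CUBIC))
E
python3 - <<'E'
from h import *
c=pickle.load(open("scene0.pkl","rb"));crop(c,240,145,385,265,5,"pics/sc.png")
print(proj(c,[[.156,.605,.226],[0,0,0]]))
c=pickle.load(open("side0.pkl","rb"));crop(c,205,165,325,255,6,"pics/sd.png")
print(proj(c,[[.156,.605,.226],[0,0,0]]))
E
```

```text
[[362.97792356  13.99102339]
 [184.89330952 115.70837502]]
[[ 82.37029933 128.54418722]
 [ 89.16773964 313.36945096]]
```

View pics/sc.png

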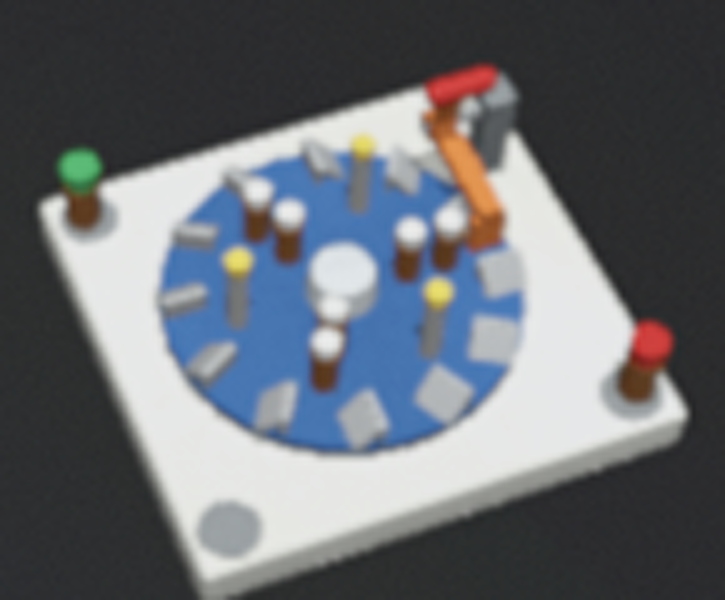

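View pics/sd.png

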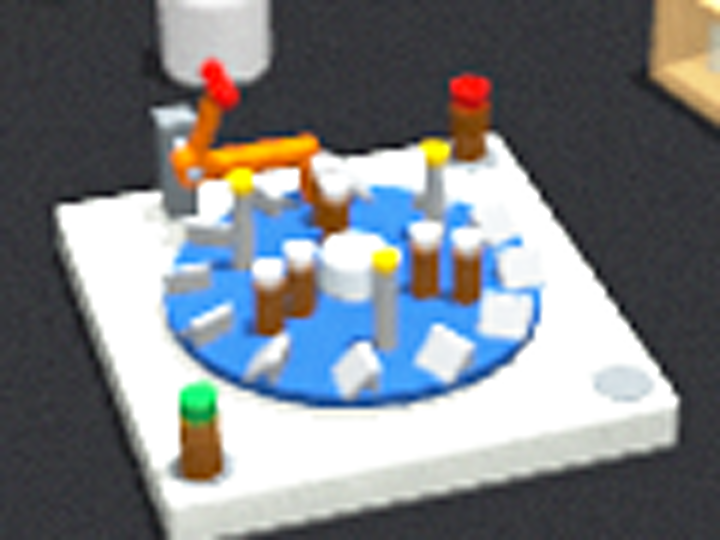

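```bash
cat > fit.py <<'E'
from h import *
from scipy.optimize import least_squares
C={n:pickle.load(open(n+"0.pkl","rb")) for n in("scene","side")}
off={"scene":(240,145,5),"side":(205,165,6)}
obs=dict(scene=dict(a=(238,260),b=(438,292),c=(362,147),pp=(686,412),mm=(40,207),pm=(205,578),bar=(462,84),),
 side=dict(a=(385,260),b=(435,152),c=(241,180),mp_=None,mm=(165,505),pm=(676,402),mp=(57,208),pp=(500,135),bar=(221,83)))
obs["side"].pop("mp_")
def pts(p):
    x,y,th,w=p
    d={k:(.06*np.cos(w+a),.06*np.sin(w+a),.098) for k,a in zip("abc",np.radians([-90,30,150]))}
    for k,sx,sy in(("pp",1,1),("mm",-1,-1),("pm",1,-1),("mp",-1,1)): d[k]=(sx*.13,sy*.1375,.03)
    d["bar"]=(-.048,.085,.125)
    R=np.array([[np.cos(th),-np.sin(th)],[np.sin(th),np.cos(th)]])
    return {k:np.r_[R@v[:2]+[x,y],v[2]] for k,v in d.items()}
def res(p,full=False):
    P=pts(p);r=[];n=[]
    for cam in obs:
        x0,y0,k=off[cam]
        for key,(u,v) in obs[cam].items():
            m=np.array([(u+.5)/k-.5+x0,(v+.5)/k-.5+y0]);r.append(proj(C[cam],P[key])[0]-m);n.append((cam,key))
    if full:
        for a,b in zip(n,r):print(a,b.round(2))
    return np.concatenate(r)
if __name__=="__main__":
    best=min((least_squares(res,[.5,.1,t,0],loss="soft_l1") for t in np.arange(-3,3,.7)),key=lambda s:s.cost)
    print(best.x);res(best.x,True)
    for k,v in pts(best.x).items():print(k,v.round(4))
E
python3 fit.py
```

```text
[ 0.54902226  0.09723665 -0.24341231 -0.0419057 ]
('scene', 'a') [ 1.15 -0.39]
('scene', 'b') [ 1.16 -0.61]
('scene', 'c') [ 1.41 -1.08]
('scene', 'pp') [-0.76  0.18]
('scene', 'mm') [-1.69 -0.74]
('scene', 'pm') [-1.52  0.67]
('scene', 'bar') [0.63 0.08]
('side', 'a') [-0.25 -0.65]
('side', 'b') [-0.09 -0.27]
('side', 'c') [-0.07 -0.27]
('side', 'mm') [1.49 1.07]
('side', 'pm') [1.69 0.75]
('side', 'mp') [0.21 0.52]
('side', 'pp') [-0.14  0.35]
('side', 'bar') [-0.52  0.12]
a [0.5321 0.0397 0.098 ]
b [0.6073 0.1114 0.098 ]
c [0.5076 0.1406 0.098 ]
pp [0.7083 0.1994 0.03  ]
mm [ 0.3897 -0.0049  0.03  ]
pm [ 0.6421 -0.0675  0.03  ]
mp [0.456 0.262 0.03 ]
bar [0.5229 0.1913 0.125 ]
```

{"op": "step_arm", "data": {
  "motion": [1,-31,-18,0,0,0,0,1,-31,-18,0,0,0,0,1,-31,-18,0,0,0,0,1,-31,-18,0,0,0,0,1,-31,-18,0,0,0,0,1,-31,-18,0,0,0,0,1,-31,-18,0,0,0,0,1,-31,-18,0,0,0,0,1,-31,-18,0,0,0,0,1,-31,-18,0,0,0,0],
  "grip_force": 20
}}

```text
time_s: 0.98
eef_pos: [0.4123, 0.3518, 0.2267]
orientation: [[-0.968, 0.25, -0.0], [0.25, 0.968, -0.0], [0.0, -0.0, -1.0]]
ft_force: [-0.2, -0.2, 0.2]
finger_gap: 0.0294
```

```bash
cat > look.py <<'E'
import sys
from rig import bot,cams
from h import *
tag=sys.argv[1]
for n in sys.argv[2:]:
    c=cams.camera(n);pickle.dump(c,open(f"{n}{tag}.pkl","wb"));cv2.imwrite(f"pics/{n}{tag}.png",c["image"][:,:,::-1])
s=bot.get_state()
B=np.array([.549,.0972]);th=-.2434
R=np.array([[np.cos(th),-np.sin(th)],[np.sin(th),np.cos(th)]])
p=s["eef_pos"];print("t",s["time_s"],"local mm",(R.T@(p[:2]-B)*1e3).round(1),"z",p[2]*1e3,"F",s["ft_force"].round(2),"gap",s["finger_gap"])
M=s["orientation"];print("tool yaw err",np.arctan2(-M[1,0],-M[0,0])-th,"z",M[:,2].round(4),"qd",abs(s["qd"]).max().round(3))
E
python3 look.py 1 wrist scene
```

```text
t 1.0833 local mm [-189.1  210.9] z 226.78397683842817 F [-0.14  0.25  0.06] gap 0.021816872974725496
tool yaw err -0.018817230269789043 z [ 0.0023 -0.0025 -1.    ] qd 0.083
```

View pics/wrist1.png

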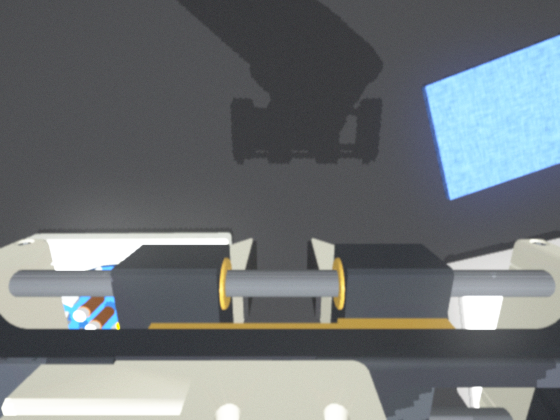

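View pics/scene1.png

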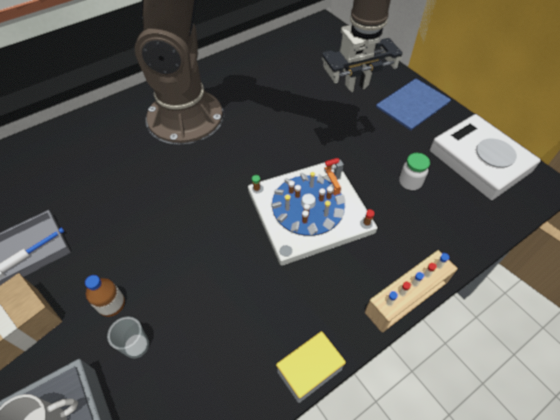

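{"op": "step_arm", "data": {
  "motion": [1,-30,-14,0,0,0,0,1,-30,-14,0,0,0,0,1,-30,-14,0,0,0,0,1,-30,-14,0,0,0,0,1,-30,-14,0,0,0,0,1,-30,-14,0,0,0,0,1,-30,-14,0,0,0,0,1,0,0,0,0,0,0,1,0,0,0,0,0,0]
}}

```text
time_s: 1.83
eef_pos: [0.5913, 0.2039, 0.2262]
orientation: [[-0.967, 0.254, -0.0], [0.254, 0.967, -0.001], [-0.0, -0.001, -1.0]]
ft_force: [0.3, 0.3, -1.0]
finger_gap: 0.0004
```

```bash
python3 look.py 2 wrist scene side
```

```text
t 1.9833 local mm [ 12.5 116.6] z 226.43936243800943 F [-0.41 -0.14  0.56] gap 0.0007950479825808852
tool yaw err -0.007731573389003099 z [-1.e-03  6.e-04 -1.e+00] qd 0.008
```

View pics/wrist2.png

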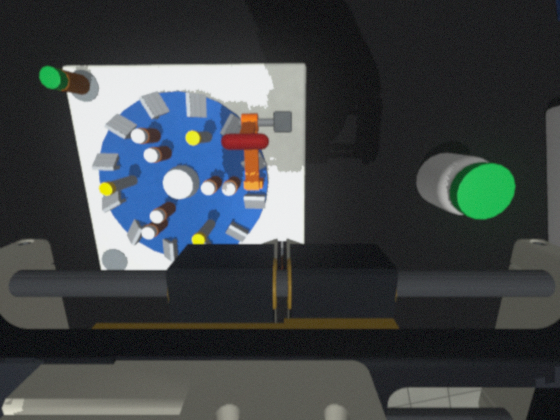

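View pics/side2.png

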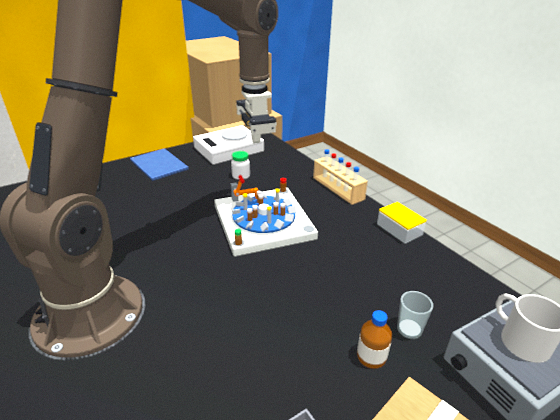

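View pics/scene2.png

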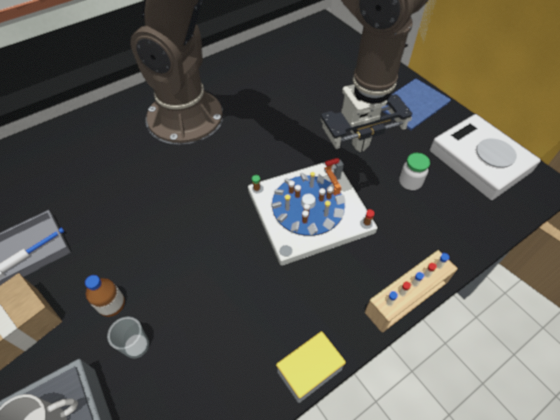

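```bash
python3 - <<'E'
import fit;from fit import *
C["wrist"]=pickle.load(open("wrist2.pkl","rb"));off["wrist"]=(0,0,1)
obs["wrist"]=dict(a=(106,188),b=(198,240),c=(193,138),mm=(67,66),mp=(306,65),bar=(245.5,141.5))
b=least_squares(res,[.55,.1,-.24,0],loss="soft_l1");print(b.x);res(b.x,True)
for k in list(obs):
  if k!="wrist":obs.pop(k)
b=least_squares(res,[.55,.1,-.24,0],loss="soft_l1");print(b.x);res(b.x,True)
from rig import bot
print(proj(C["wrist"],bot.get_state()["eef_pos"]), bot.get_state()["eef_pos"])
print(proj(C["wrist"],[pts(b.x)["bar"]]))
E
```

```text
[ 0.55026094  0.09643336 -0.25364721 -0.03785314]
('scene', 'a') [ 1.13 -0.04]
('scene', 'b') [ 1.13 -0.06]
('scene', 'c') [ 1.59 -0.64]
('scene', 'pp') [-0.85  1.22]
('scene', 'mm') [-1.4  -0.82]
('scene', 'pm') [-2.2  0.9]
('scene', 'bar') [1.   0.68]
('side', 'a') [ 0.13 -0.62]
('side', 'b') [ 0.46 -0.23]
('side', 'c') [ 0.44 -0.33]
('side', 'mm') [1.42 0.89]
('side', 'pm') [1.93 1.1 ]
('side', 'mp') [0.99 0.25]
('side', 'pp') [0.79 0.47]
('side', 'bar') [0.18 0.01]
('wrist', 'a') [0.25 0.2 ]
('wrist', 'b') [ 0.57 -0.24]
('wrist', 'c') [ 1.05 -0.08]
('wrist', 'mm') [-13.7   -2.66]
('wrist', 'mp') [-4.87 -2.56]
('wrist', 'bar') [0.86 0.31]
[ 0.55037885  0.09607949 -0.26701081 -0.0243562 ]
('wrist', 'a') [-0.03  0.41]
('wrist', 'b') [ 0.3  -0.06]
('wrist', 'c') [0.73 0.13]
('wrist', 'mm') [-12.71  -4.28]
('wrist', 'mp') [-3.62 -0.53]
('wrist', 'bar') [1.28 1.89]
[[284.50757603 250.20917273]] [0.58921836 0.20730676 0.22643936]
[[246.78095032 143.39230222]]
```

```bash
cat > fit2.py <<'E'
import fit;from fit import *
C["wrist"]=pickle.load(open("wrist2.pkl","rb"));off["wrist"]=(0,0,1)
obs["wrist"]=dict(a=(106,188),b=(198,240),c=(193,138),mm=(67,66),mp=(306,65),bar=(245.5,141.5))
def pts2(p):
    x,y,th,w,dx,dy=p
    d={k:(.06*np.cos(w+a),.06*np.sin(w+a),.1) for k,a in zip("abc",np.radians([-90,30,150]))}
    for k,sx,sy in(("pp",1,1),("mm",-1,-1),("pm",1,-1),("mp",-1,1)): d[k]=(sx*.13+dx,sy*.1375+dy,.03)
    d["bar"]=(-.048,.085,.125)
    R=np.array([[np.cos(th),-np.sin(th)],[np.sin(th),np.cos(th)]])
    return {k:np.r_[R@v[:2]+[x,y],v[2]] for k,v in d.items()}
fit.pts=pts2
b=least_squares(res,[.55,.1,-.24,0,0,0],loss="soft_l1")
if __name__=="__main__":
    print(b.x);res(b.x,True)
E
python3 fit2.py
```

```text
[ 0.5497807   0.09597761 -0.25293426 -0.03831211  0.0020952   0.00657068]
('scene', 'a') [ 0.89 -0.54]
('scene', 'b') [ 0.95 -0.56]
('scene', 'c') [ 1.39 -1.16]
('scene', 'pp') [1.5  1.02]
('scene', 'mm') [ 0.78 -0.93]
('scene', 'pm') [0.34 0.74]
('scene', 'bar') [0.73 0.63]
('side', 'a') [ 0.07 -1.07]
('side', 'b') [ 0.41 -0.67]
('side', 'c') [ 0.35 -0.77]
('side', 'mm') [ 1.59 -0.52]
('side', 'pm') [ 1.7  -0.19]
('side', 'mp') [ 1.15 -0.73]
('side', 'pp') [ 0.66 -0.45]
('side', 'bar') [0.1  0.12]
('wrist', 'a') [-1.55  0.26]
('wrist', 'b') [-0.51  0.14]
('wrist', 'c') [-0.21 -0.42]
('wrist', 'mm') [-8.03 -0.87]
('wrist', 'mp') [ 0.44 -0.95]
('wrist', 'bar') [ 0.15 -0.18]
```

```bash
python3 - <<'E'
from h import *
for n,b in(("side",(225,60,305,170)),("scene",(310,70,430,160))):
    c=pickle.load(open(n+"2.pkl","rb"));crop(c,*b,5,f"pics/{n}2g.png")
    P=np.array([.5892,.2073,.2264]);y=np.array([.25,.968,0]);x=np.array([-.968,.25,0])
    print(proj(c,[P,P+.019*y,P-.019*y,P+.0095*x,P-.0095*x,P+[0,0,.019]])-np.array(b[:2])*1.0)
E
```

```text
[[30.8046276  82.54850562]
 [29.19873155 80.13598179]
 [32.4485605  85.01817188]
 [27.86358381 82.92599271]
 [33.73388987 82.1725307 ]
 [30.65682476 76.90476725]]
[[49.57554302 77.13699966]
 [56.64342191 75.07765593]
 [42.45343186 79.21214486]
 [47.77625584 74.44901391]
 [51.393226   79.85246721]
 [50.79975871 71.51874696]]
```

View pics/side2g.png

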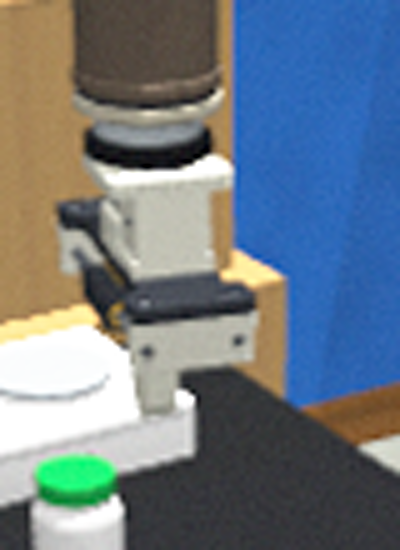

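View pics/scene2g.png

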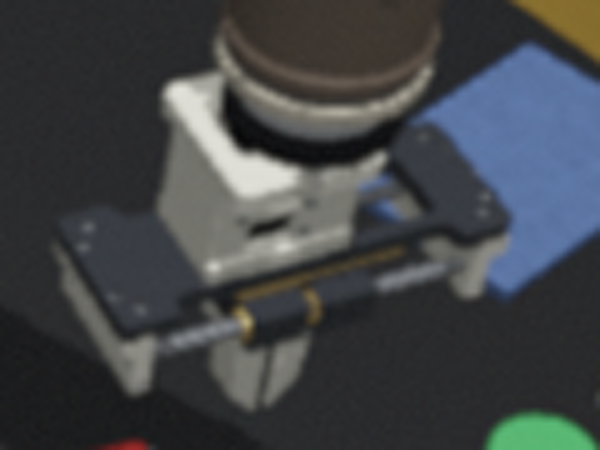

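{"op": "step_arm", "data": {
  "motion": [1,0,-7,20,0,0,0,1,0,0,20,0,0,0,1,0,0,20,0,0,0,1,0,0,20,0,0,0,1,0,0,20,0,0,0,1,0,0,10,0,0,0,1,15,0,0,0,0,0,1,15,0,0,0,0,0,1,3,0,0,0,0,0,1,0,0,0,0,0,0]
}}

```text
time_s: 2.82
eef_pos: [0.5556, 0.2089, 0.1173]
orientation: [[-0.969, 0.248, -0.0], [0.248, 0.969, 0.001], [0.0, 0.001, -1.0]]
ft_force: [0.3, 0.3, 0.6]
finger_gap: 0.0005
```

```bash
sed -i 's/B=np.array.*/B=np.array([.5498,.0960]);th=-.253/' look.py; python3 look.py 3 wrist scene side; python3 - <<'E'
from h import *
c=pickle.load(open("side3.pkl","rb"));crop(c,205,130,325,220,6,"pics/s3.png")
E
```

```text
t 2.9667 local mm [-20.5 109.9] z 117.34413867372564 F [-0.03 -0.69 -1.5 ] gap 0.0003924551319514255
tool yaw err 0.00021101003318096945 z [ 1.5e-03  4.0e-04 -1.0e+00] qd 0.006
```

View pics/wrist3.png

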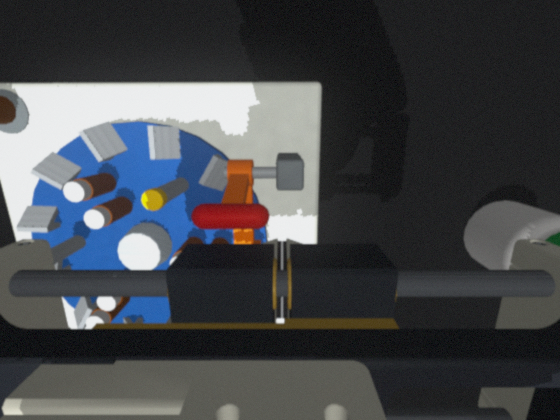

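View pics/s3.png

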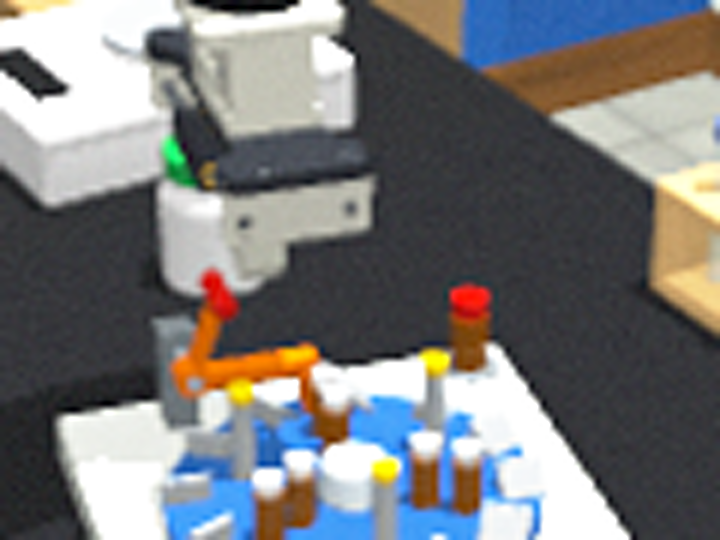

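{"op": "step_arm", "data": {
  "motion": [1,0,-10,0,0,0,0,1,0,0,0,0,0,0,1,6,0,0,0,0,0,1,6,0,0,0,0,0,1,6,0,0,0,0,0,1,6,0,0,0,0,0,1,6,0,0,0,0,0,1,0,0,0,0,0,0]
}}

```text
time_s: 3.63
eef_pos: [0.5232, 0.2061, 0.1167]
orientation: [[-0.969, 0.249, -0.001], [0.249, 0.969, 0.0], [0.001, -0.0, -1.0]]
ft_force: [-0.1, 0.5, -1.3]
finger_gap: 0.0005
```

```bash
python3 look.py 4 wrist side; python3 - <<'E'
from h import *
c=pickle.load(open("side4.pkl","rb"));crop(c,205,130,325,220,6,"pics/s4.png")
E
```

```text
t 3.7333 local mm [-51.8  99.7] z 116.75936528313578 F [ 0.03 -0.19  0.62] gap 0.0005297100554530048
tool yaw err 0.0009208427578026313 z [-2.e-04  1.e-04 -1.e+00] qd 0.012
```

View pics/wrist4.png

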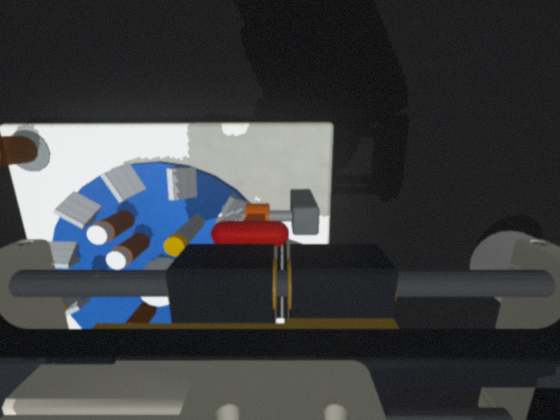

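View pics/s4.png

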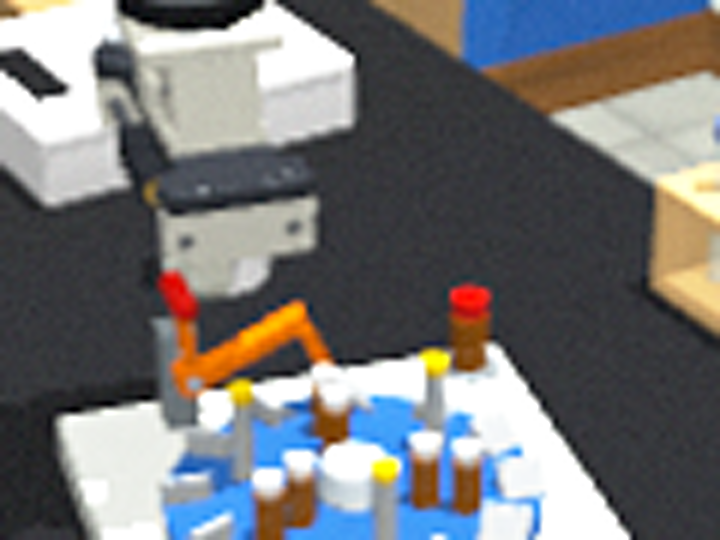

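{"op": "step_arm", "data": {
  "motion": [1,5,0,0,0,0,0,1,5,0,0,0,0,0,1,4,0,0,0,0,0,1,3,0,0,0,0,0,1,0,0,0,0,0,0,1,0,0,0,0,0,0]
}}

```text
time_s: 4.23
eef_pos: [0.5083, 0.2095, 0.1168]
orientation: [[-0.968, 0.25, -0.0], [0.25, 0.968, 0.0], [0.0, 0.0, -1.0]]
ft_force: [-0.4, 0.1, -0.5]
finger_gap: 0.0006
```

```bash
python3 look.py 5 side; python3 - <<'E'
from h import *
c=pickle.load(open("side5.pkl","rb"));crop(c,205,130,325,220,6,"pics/s5.png")
E
```

```text
t 4.2833 local mm [-68.3  99.5] z 116.77949954130388 F [ 0.34  0.63 -0.25] gap 0.0003940021975271907
tool yaw err 0.0002896699605032249 z [ 1.e-04  0.e+00 -1.e+00] qd 0.004
```

View pics/s5.png

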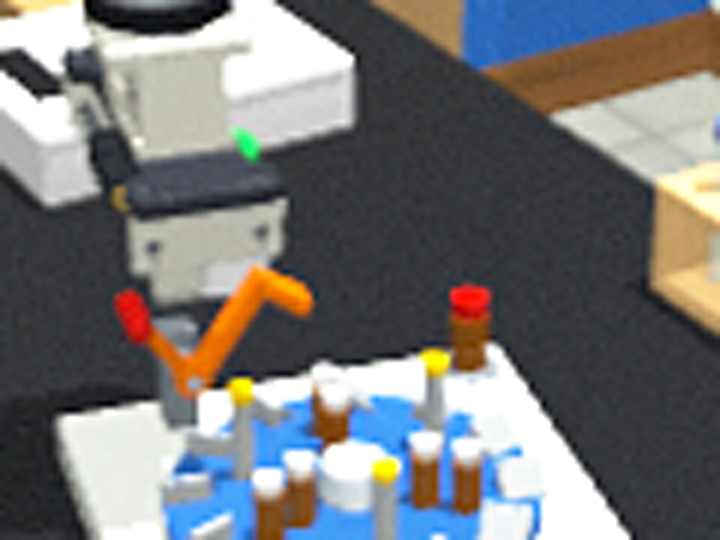

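{"op": "step_arm", "data": {
  "motion": [1,0,0,-15,0,0,0,1,0,0,-35,0,0,0,1,0,0,-35,0,0,0,1,-5,-25,0,0,0,0,1,-6,-30,0,0,0,0,1,-6,-30,0,0,0,0,1,-6,-30,0,0,0,0,1,-5,-25,0,0,0,0,1,-5,-17,0,0,0,0,1,0,0,0,0,0,0]
}}

```text
time_s: 5.12
eef_pos: [0.5013, 0.0443, 0.2021]
orientation: [[-0.967, 0.256, 0.001], [0.256, 0.967, -0.002], [-0.001, -0.001, -1.0]]
ft_force: [-0.5, -0.1, -0.3]
finger_gap: 0.0004
```

```bash
python3 look.py 6 wrist side scene; python3 - <<'E'
from h import *
c=pickle.load(open("side6.pkl","rb"));crop(c,205,130,325,230,6,"pics/s6.png")
E
```

```text
t 5.2667 local mm [-35.3 -56.9] z 201.77085067942684 F [ 0.55  0.32 -0.04] gap -0.0001489964495517502
tool yaw err 3.4784280489363884e-05 z [ 1.e-04  5.e-04 -1.e+00] qd 0.017
```

View pics/s6.png

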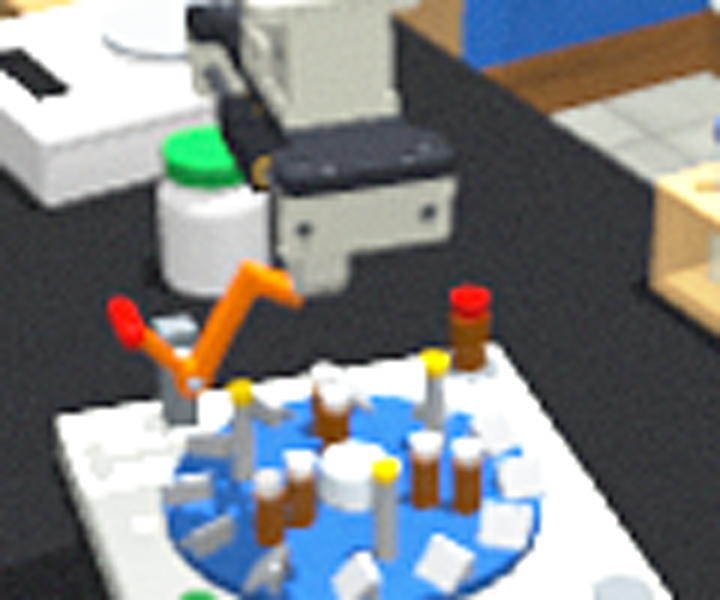

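View pics/wrist6.png

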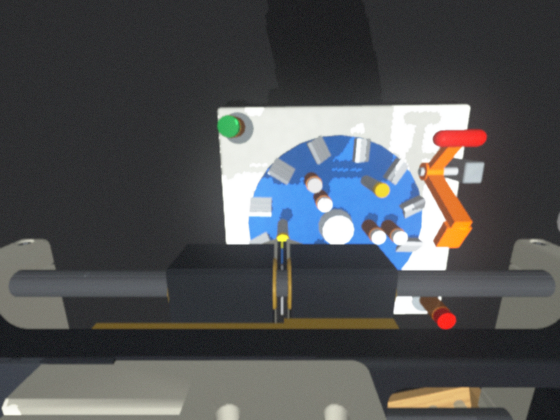

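```bash
python3 - <<'E'
from h import *
c=pickle.load(open("wrist6.pkl","rb"))
th=-.253;R=np.array([[np.cos(th),-np.sin(th)],[np.sin(th),np.cos(th)]])
L=lambda x,y,z:np.r_[R@[x,y]+[.5498,.096],z]
for w in(-.038,):
  print([proj(c,L(.06*np.sin(w+a),-.06*np.cos(w+a),.1)).round(1) for a in(0,2.0944,-2.0944)])
print("bar up",proj(c,L(-.097,.085,.116)), "tip",proj(c,L(-.035,-.057,.2018)))
p=ray(c,282,238.5,.1);print(R.T@(p[:2]-[.5498,.096]))
p=ray(c,383,190,.1);print(R.T@(p[:2]-[.5498,.096]))
E
```

```text
[array([[283.1, 240.9]]), array([[370.8, 291.9]]), array([[383.8, 190.5]])]
bar up [[460.70274951 138.30045528]] tip [[288.67985101 252.72786063]]
[-0.00472285 -0.06099019]
[-0.05123317  0.03117521]
```

{"op": "step_arm", "data": {
  "motion": [1,0,0,25,0,0,0,1,0,0,30,0,0,0,1,0,0,30,0,0,0,1,0,0,20,0,0,0,1,0,0,9,0,0,0,1,0,0,0,0,0,0,1,-6,0,0,0,0,0,1,-6,0,0,0,0,0,1,0,0,0,0,0,0]
}}

```text
time_s: 6.02
eef_pos: [0.5155, 0.0462, 0.0892]
orientation: [[-0.968, 0.25, 0.004], [0.25, 0.968, 0.0], [-0.003, 0.001, -1.0]]
ft_force: [-0.0, 0.3, 0.3]
finger_gap: 0.0002
```

```bash
python3 look.py 7 wrist side scene; python3 - <<'E'
from h import *
c=pickle.load(open("side7.pkl","rb"));crop(c,205,150,325,250,6,"pics/s7.png")
c=pickle.load(open("scene7.pkl","rb"));crop(c,240,135,385,265,5,"pics/c7.png")
E
```

```text
t 6.1667 local mm [-22.6 -57.3] z 88.55793903709333 F [-0.69 -0.05 -0.2 ] gap 0.0007170223695184034
tool yaw err -0.0001536283317046805 z [ 1.6e-03  4.0e-04 -1.0e+00] qd 0.014
```

View pics/s7.png

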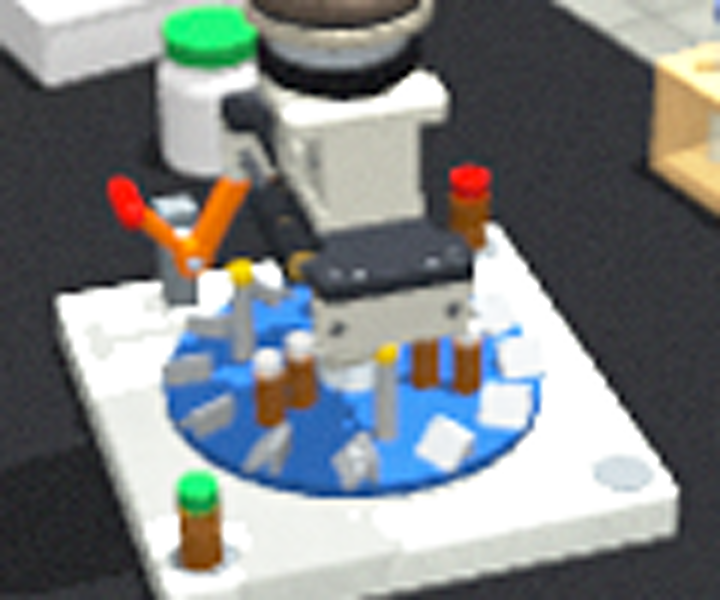

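View pics/c7.png

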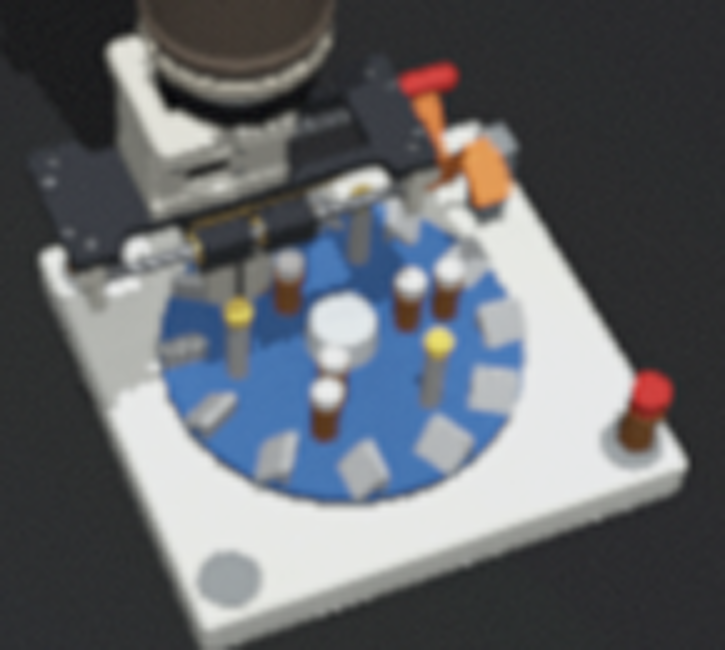

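{"op": "step_arm", "data": {
  "motion": [1,-5,0,0,0,0,0,1,-5,0,0,0,0,0,1,-5,0,0,0,0,0,1,-5,0,0,0,0,0,1,-4,0,0,0,0,0,1,-3,0,0,0,0,0,1,-2,0,0,0,0,0,1,0,0,0,0,0,0,1,0,0,0,0,0,0]
}}

```text
time_s: 6.92
eef_pos: [0.5411, 0.0388, 0.0877]
orientation: [[-0.968, 0.25, 0.0], [0.25, 0.968, -0.0], [-0.0, -0.0, -1.0]]
ft_force: [-0.2, 0.6, 0.4]
finger_gap: 0.0005
```

```bash
python3 look.py 8 wrist side scene; python3 - <<'E'
from h import *
c=pickle.load(open("side8.pkl","rb"));crop(c,205,150,325,250,6,"pics/s8.png")
c=pickle.load(open("scene8.pkl","rb"));crop(c,240,135,385,265,5,"pics/c8.png")
E
```

```text
t 7.0667 local mm [  5.8 -57.7] z 87.772846334813 F [-0.01  0.46 -0.96] gap 0.0004760299355638492
tool yaw err -8.478414817836288e-05 z [ 2.e-04 -2.e-04 -1.e+00] qd 0.003
```

View pics/s8.png

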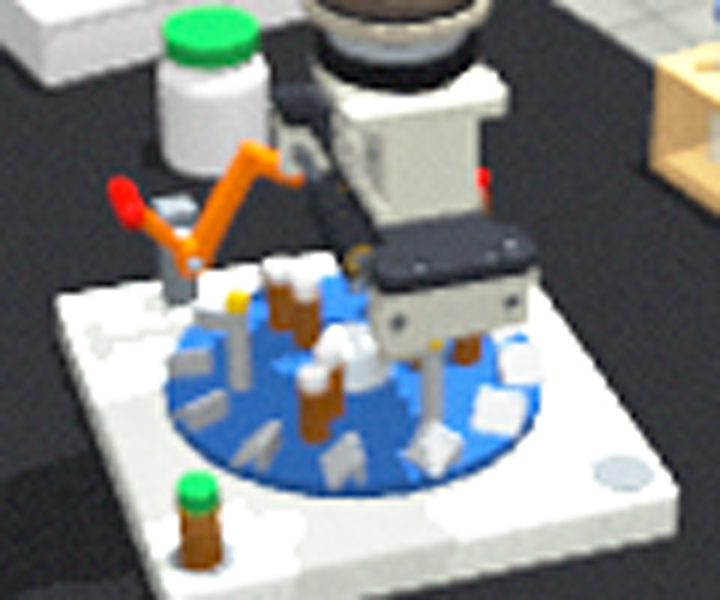

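View pics/c8.png

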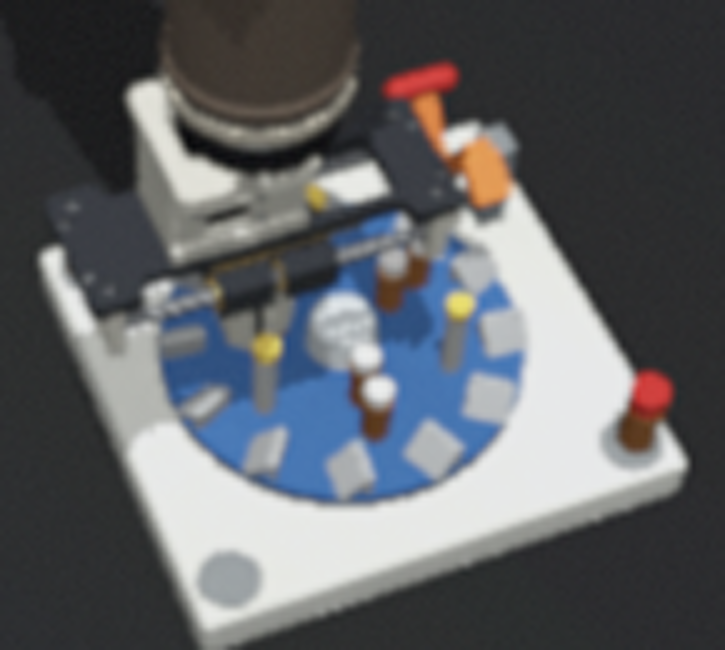

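```bash
cat > wa.py <<'E'
from h import *
from scipy.optimize import least_squares
th=-.253;R=np.array([[np.cos(th),-np.sin(th)],[np.sin(th),np.cos(th)]])
A=dict(zip("abc",np.radians([-90,30,150])))
bias={"scene":(1.08,-.75),"side":(.27,-.83)}
def wheel(o):
    # o: list of (camname, camdict, post, u, v) full pixel
    def f(w):
        r=[]
        for n,c,k,u,v in o:
            P=np.r_[R@[.06*np.cos(w[0]+A[k]),.06*np.sin(w[0]+A[k])]+[.54978,.09598],.1]
            r.append(proj(c,P)[0]-[u,v]-np.array(bias[n]) if n in bias else proj(c,P)[0]-[u,v])
        return np.concatenate(r)
    s=least_squares(f,[.3],loss="soft_l1");print("wheel",s.x);print(f(s.x).reshape(-1,2).round(2))
    for i in o:print(i[0],i[2],least_squares(lambda w:(lambda q:q)(np.array(f1(w,i))),[.3]).x)
def f1(w,i):
    n,c,k,u,v=i
    P=np.r_[R@[.06*np.cos(w[0]+A[k]),.06*np.sin(w[0]+A[k])]+[.54978,.09598],.1]
    return proj(c,P)[0]-[u,v]-np.array(bias.get(n,(0,0)))
E
python3 - <<'E'
from wa import *
sc=pickle.load(open("scene8.pkl","rb"));sd=pickle.load(open("side8.pkl","rb"))
g=lambda u,v,x0,y0,k:((u+.5)/k-.5+x0,(v+.5)/k-.5+y0)
wheel([("scene",sc,"a",*g(267,347,240,135,5)),("scene",sc,"b",*g(460,304,240,135,5)),("side",sd,"c",*g(238,300,205,150,6))])
E
```

```text
wheel [0.43296748]
[[-0.04  0.24]
 [-0.08  0.04]
 [-0.14 -0.09]]
scene a [0.42749641]
scene b [0.43621036]
side c [0.44493891]
```

{"op": "step_arm", "data": {
  "motion": [1,-2,0,0,0,0,0,1,-2,0,0,0,0,0,1,-1,0,0,0,0,0,1,0,0,0,0,0,0,1,0,0,0,0,0,0]
}}

```text
time_s: 7.48
eef_pos: [0.546, 0.0374, 0.0877]
orientation: [[-0.968, 0.25, 0.0], [0.25, 0.968, -0.0], [-0.0, -0.0, -1.0]]
ft_force: [-0.3, 0.4, 0.1]
finger_gap: 0.0005
```

```bash
python3 look.py 9 side scene; python3 - <<'E'
from h import *
c=pickle.load(open("side9.pkl","rb"));crop(c,205,150,325,250,6,"pics/s9.png")
c=pickle.load(open("scene9.pkl","rb"));crop(c,240,135,385,265,5,"pics/c9.png")
E
```

```text
t 7.5833 local mm [ 10.9 -57.7] z 87.72951898276295 F [-0.23 -0.28 -0.54] gap 0.00036873824300998883
tool yaw err -0.00013936834094468997 z [ 2.e-04 -3.e-04 -1.e+00] qd 0.003
```

View pics/s9.png

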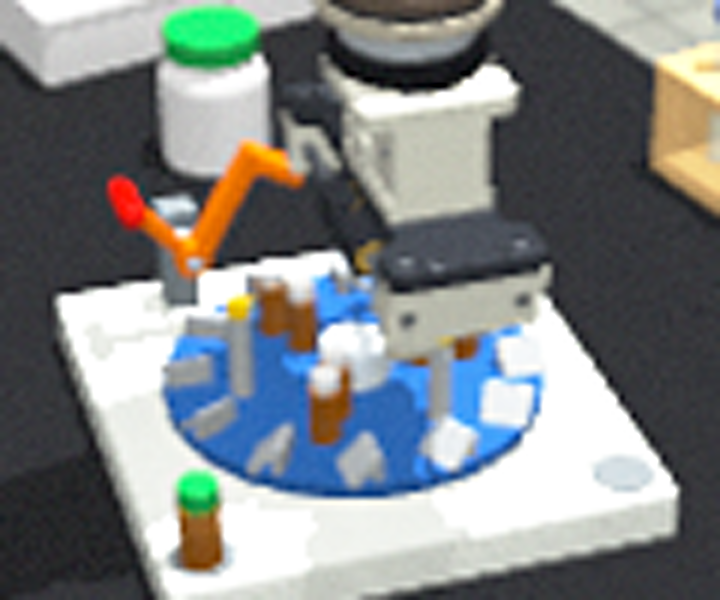

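View pics/c9.png

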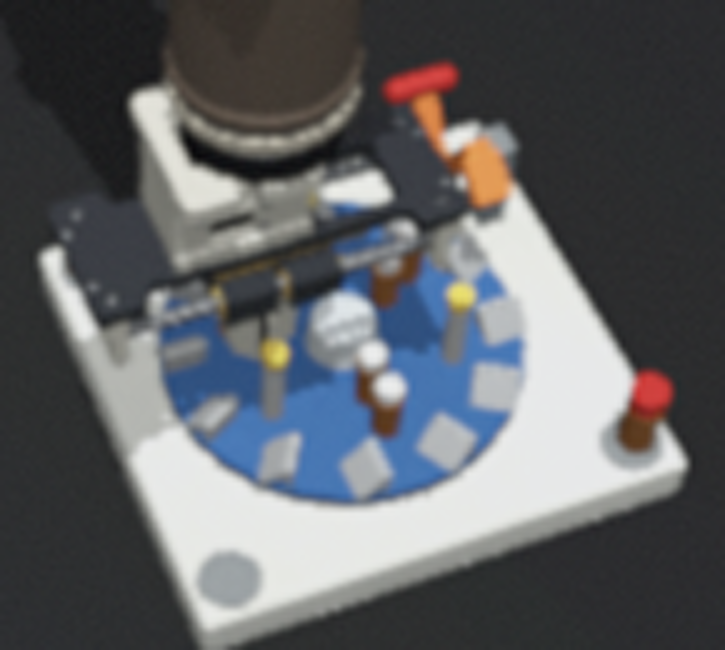

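{"op": "step_arm", "data": {
  "motion": [1,3,0,0,0,0,0,1,4,0,-5,0,0,0,1,0,0,-25,0,0,0,1,0,0,-40,0,0,0,1,0,0,-40,0,0,0,1,20,20,0,0,0,0,1,25,25,0,0,0,0,1,25,25,0,0,0,0,1,25,25,0,0,0,0,1,25,25,0,0,0,0,1,19,25,0,0,0,0,1,0,0,0,0,0,0]
}}

```text
time_s: 8.58
eef_pos: [0.4373, 0.2209, 0.1981]
orientation: [[-0.97, 0.242, -0.001], [0.242, 0.97, 0.003], [0.001, 0.003, -1.0]]
ft_force: [-0.2, 0.3, -0.7]
finger_gap: 0.0004
```

```bash
python3 look.py 10 side scene; python3 - <<'E'
from h import *
c=pickle.load(open("side10.pkl","rb"));crop(c,205,150,325,250,6,"pics/s10.png")
c=pickle.load(open("scene10.pkl","rb"));crop(c,240,135,385,265,5,"pics/c10.png")
E
```

```text
t 8.6833 local mm [-136.3   88.3] z 198.06151900027623 F [ 0.19 -0.01  0.02] gap 0.00021766397328676864
tool yaw err 0.0032772404106034547 z [ 3.e-04  2.e-04 -1.e+00] qd 0.038
```

View pics/s10.png

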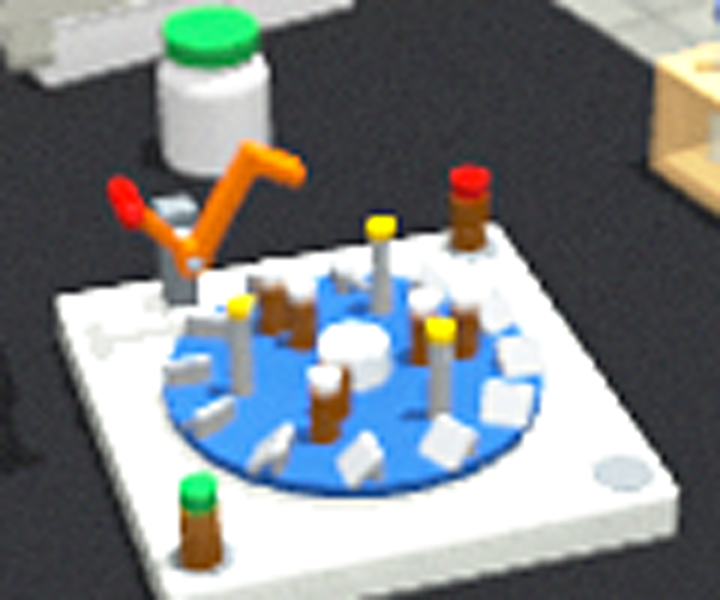

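View pics/c10.png

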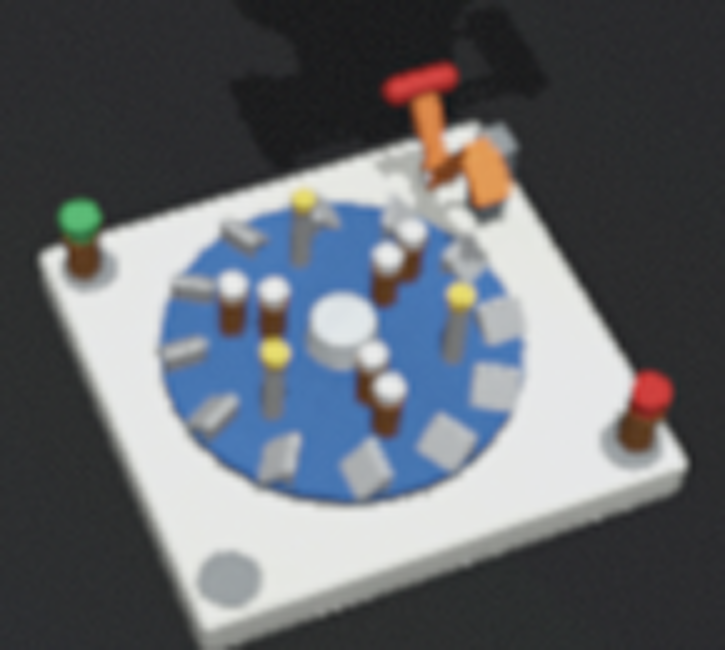

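```bash
python3 - <<'E'
from wa import *
sc=pickle.load(open("scene10.pkl","rb"));sd=pickle.load(open("side10.pkl","rb"))
g=lambda u,v,x0,y0,k:((u+.5)/k-.5+x0,(v+.5)/k-.5+y0)
wheel([("scene",sc,"a",*g(274,353,240,135,5)),("scene",sc,"b",*g(461,296,240,135,5)),("scene",sc,"c",*g(304,200,240,135,5)),
("side",sd,"a",*g(440,328,205,150,6)),("side",sd,"b",*g(381,227,205,150,6)),("side",sd,"c",*g(242,305,205,150,6))])
E
```

```text
wheel [0.51666796]
[[ 0.05  0.11]
 [-0.02  0.13]
 [-0.27 -0.26]
 [ 0.13  0.27]
 [ 0.03  0.1 ]
 [-0.48 -0.06]]
scene a [0.51188204]
scene b [0.52390954]
scene c [0.5077153]
side a [0.51841803]
side b [0.51909663]
side c [0.54133688]
```

{"op": "step_arm", "data": {
  "motion": [1,0,0,30,0,0,0,1,0,0,30,0,0,0,1,0,0,20,0,0,0,1,0,0,6,0,0,0,1,-10,0,0,0,0,0,1,-7,0,0,0,0,0,1,-6,0,0,0,0,0,1,-6,0,0,0,0,0,1,-6,0,0,0,0,0,1,-5,0,0,0,0,0,1,0,0,0,0,0,0]
}}

```text
time_s: 9.6
eef_pos: [0.4811, 0.2042, 0.1122]
orientation: [[-0.968, 0.251, 0.002], [0.251, 0.968, 0.0], [-0.002, 0.001, -1.0]]
ft_force: [-0.0, 1.0, 0.5]
finger_gap: 0.0006
```

```bash
python3 look.py 11 side; python3 - <<'E'
from h import *
c=pickle.load(open("side11.pkl","rb"));crop(c,205,150,325,250,6,"pics/s11.png")
E
```

```text
t 9.65 local mm [-94.4  87.5] z 112.0002765446394 F [-0.01 -0.15 -0.63] gap 0.0003496875662694859
tool yaw err -0.0007026948321662285 z [ 9.e-04  2.e-04 -1.e+00] qd 0.019
```

View pics/s11.png

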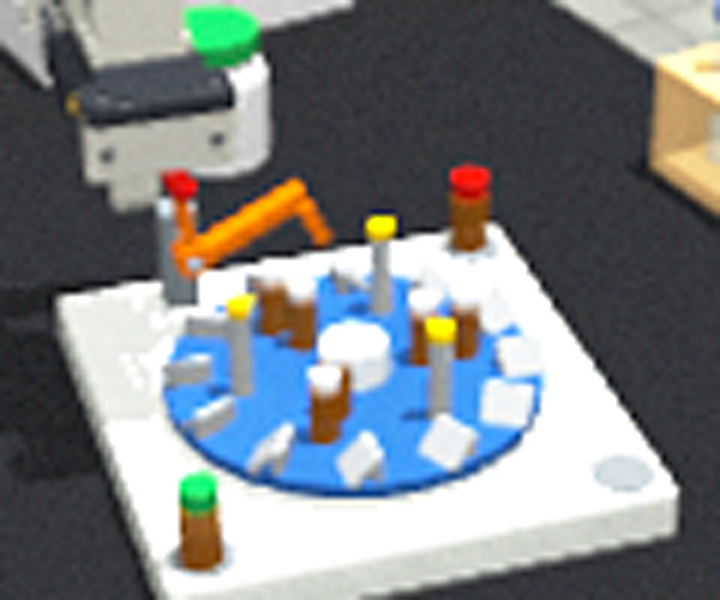

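{"op": "step_arm", "data": {
  "motion": [1,-5,0,0,0,0,0,1,-5,0,0,0,0,0,1,0,0,0,0,0,0,1,0,0,0,0,0,0]
}}

```text
time_s: 9.98
eef_pos: [0.4894, 0.202, 0.1117]
orientation: [[-0.968, 0.25, 0.0], [0.25, 0.968, -0.0], [-0.0, 0.0, -1.0]]
ft_force: [-0.1, -0.4, 0.2]
finger_gap: 0.0003
```

```bash
python3 look.py 12 side; python3 - <<'E'
from h import *
c=pickle.load(open("side12.pkl","rb"));crop(c,205,150,325,250,6,"pics/s12.png")
E
```

```text
t 10.0333 local mm [-85.4  87.5] z 111.66087012155607 F [0.21 0.65 0.06] gap 0.0003487455143405191
tool yaw err -2.3176478209541163e-05 z [-2.e-04 -0.e+00 -1.e+00] qd 0.007
```

View pics/s12.png

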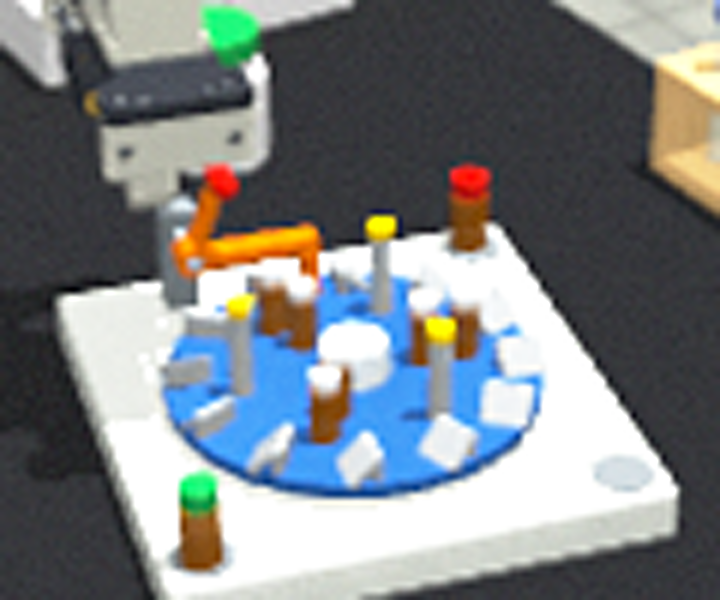

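Pawl looks dropped. I'll retreat and check it against the start pictures.

{"op": "step_arm", "data": {
  "motion": [1,15,0,0,0,0,0,1,25,0,0,0,0,0,1,15,0,-25,0,0,0,1,10,0,-35,0,0,0,1,25,0,-25,0,0,0,1,25,0,0,0,0,0,1,0,0,0,0,0,0,1,0,0,0,0,0,0]
}}

```text
time_s: 10.7
eef_pos: [0.3767, 0.2314, 0.1971]
orientation: [[-0.969, 0.248, 0.0], [0.248, 0.969, 0.001], [-0.0, 0.001, -1.0]]
ft_force: [0.3, -0.3, -0.6]
finger_gap: 0.0004
```

```bash
python3 look.py 13 side scene; python3 - <<'E'
from h import *
im=[]
for n,b in(("side",(205,160,325,255)),("scene",(240,145,385,265))):
    for t in("0","13"):
        c=pickle.load(open(n+t+".pkl","rb"));x0,y0,x1,y1=b
        im.append(cv2.resize(c["image"][y0:y1,x0:x1,::-1],(400,300),interpolation=cv2.INTER_CUBIC))
cv2.imwrite("pics/cmp.png",np.vstack([np.hstack(im[:2]),np.hstack(im[2:])]))
E
```

```text
t 10.8 local mm [-200.    87.3] z 196.5399569700639 F [ 0.66 -0.42  0.5 ] gap 0.00029203715553430476
tool yaw err 0.00012339587308662914 z [ 1.e-04 -2.e-04 -1.e+00] qd 0.015
```

View pics/cmp.png

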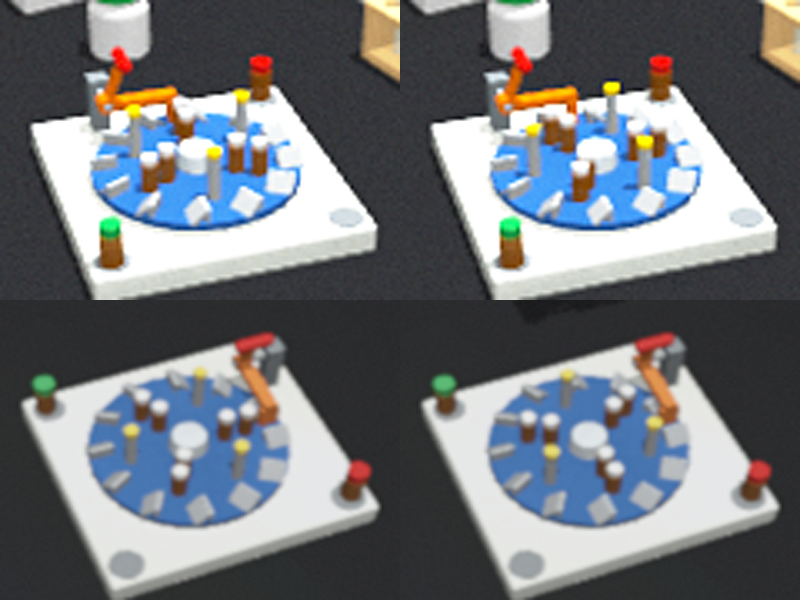

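```bash
python3 - <<'E'
from h import *
for n,b in(("side",(225,170,250,190)),("scene",(320,155,345,170))):
    for t in("0","13"):
        i=pickle.load(open(n+t+".pkl","rb"))["image"].astype(int);x0,y0,x1,y1=b
        w=np.clip(i[y0:y1,x0:x1,0]-2.5*i[y0:y1,x0:x1,1],0,None);Y,X=np.mgrid[y0:y1,x0:x1];print(n,t,(w*X).sum()/w.sum(),(w*Y).sum()/w.sum(),w.sum())
from rig import bot
bot.job_done()
E
```

```text
side 0 241.05472906938863 178.8399391899229 4604.5
side 13 241.10979785706397 178.88235943886005 4526.5
scene 0 331.5568725780716 161.51379074538409 2193.5
scene 13 331.5533180778032 161.49839816933638 2185.0
the job is handed in; nothing more can be done
```

The wheel is back one notch and the pawl is down in that notch. I handed the job in at about 11 s, with the arm clear of everything.

- **Pawl lifted:** I pushed the thumb bar over with the shut fingertips, and pictures showed it staying up on its stop.
- **Wheel turned:** I pushed post a counter-clockwise. Measured from two cameras, the wheel went from about -0.04 rad to 0.517 rad; the notch centre is 0.524.
- **Pawl dropped:** I tipped the bar back. In the last pictures it sits within 0.1 pixel of where it was at the start, which fits the nose being fully down.
- **Loose items:** both loose vials and the jar look unmoved. I did not check the bottle and beaker in the last pictures, but the arm never went near them.
- **Forces:** wrist force readings stayed at noise level, under about 2 N.
- **What disagreed:** the plate's corners did not fit the camera images as well as the rest, off by up to 8 pixels in the wrist view. I relied on the posts and bar instead, and these agreed to about 1.5 pixels. I did not re-measure the wheel angle after the pawl dropped, only compared the pictures by eye.

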